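# Sort tested motors into tray, reject bin and sloped rack

### The job

Sort the five tested motors: stand the two round motors with white tops upright, shaft up, on the floor of the blue tray, and the one with the red top upright, shaft up, on the floor of the red bin. Lay both geared motors (yellow and black gearbox) side by side on the sloped rack, wholly on its board, lying flat on it and square to the green cleat, with the plain end of the gearbox resting against the cleat and the motor can pointing straight up the slope. Do not disturb the orange screwdriver or the red marker.

Things in the scene. Friction and masses are not known exactly. Their poses are not given: they have to be found in the camera images.
- motor_plain: round DC motor standing on its end, shaft up: bright steel can 30 mm in diameter, body 40 mm high, the top 6 mm being a full-width white end cap; a bare thin shaft stands on top, up to 50 mm above the underside; about 0.09 kg. Origin: centre of its underside; z up along the shaft; its yaw does not matter.
- motor_pinion: round DC motor standing on its end, shaft up: bright steel can 30 mm in diameter, body 40 mm high, the top 6 mm being a full-width white end cap; a thin shaft with a small brass pinion stands on top, up to 50 mm above the underside; about 0.09 kg. Origin: centre of its underside; z up along the shaft; its yaw does not matter.
- motor_red: round DC motor standing on its end, shaft up: bright steel can 30 mm in diameter, body 40 mm high, the top 6 mm being a full-width red end cap; a bare thin shaft stands on top, up to 50 mm above the underside; about 0.09 kg. Origin: centre of its underside; z up along the shaft; its yaw does not matter.
- gear_yellow: geared motor lying flat: yellow gearbox block 42 (x) x 32 (y) x 26 mm high; from its +x end a steel motor can, 24 mm diameter, sticks out 22 mm (axis 13 mm up); thin brass shaft on top to 35 mm; 0.13 kg. Origin: centre of the gearbox's underside (plain end at x = -21, can's end at x = +43 mm); x from gearbox to can, z up. At the start the can points along world +x, within 0.5 rad.
- gear_black: geared motor lying flat: black gearbox block 42 (x) x 32 (y) x 26 mm high; from its +x end a steel motor can, 24 mm diameter, sticks out 22 mm (axis 13 mm up); thin brass shaft on top to 35 mm; 0.13 kg. Origin: centre of the gearbox's underside (plain end at x = -21, can's end at x = +43 mm); x from gearbox to can, z up. At the start the can points along world +x, within 0.5 rad.
- tray: blue open tray, fixed to the bench: 150 mm (x) x 200 mm (y) outside, 40 mm high, walls and floor 4 mm thick, with an outer lip 4 to 8 mm wide round the top. Origin: centre of its underside (inner floor at z = 4 mm); z up.
- bin: red open bin, fixed to the bench: 120 mm x 120 mm outside, 40 mm high, walls and floor 4 mm thick, with an outer lip round the top. Origin: centre of its underside (inner floor at z = 4 mm); z up.
- rack: sloped aluminium board, fixed, 200 mm wide, no side walls, rising 18 degrees towards world +x (within 0.15 rad); along its low near edge a green cleat 12 mm high, 8 mm thick. Origin: on the board's surface at the foot of the cleat's uphill face, mid-width, 22 mm above the bench. x straight up the slope (board to x = 120 mm), y along the cleat (board to +-100 mm), z the board's outward normal.
- screwdriver: bystander: screwdriver with an orange handle, 190 mm long, lying on the bench to the left. Origin: on its underside near its middle; x along it. Must not be disturbed.
- marker: bystander: red marker pen with a black cap, 130 mm long, 16 mm thick, lying on the bench to the right. Origin: centre of its underside; x along it. Must not be disturbed.
There are look-alikes about, which are no part of the job. What is shaped like the motor_red but purple is not meant. Leave any purple look-alike of the motor_plain alone.

How it is judged:
By the outcome, as a careful person would: the job done as asked, in the order asked, and still so for the second after the job is handed in, with the robot touching nothing.
It also fails if it takes over 115 s, if anything falls off the work surface, if the arm or the gripper's body presses on something with over 40 N, if the wrist force passes 120 N, or if a joint passes its speed limit or range.

### The arm

A 7-joint arm with a two-finger parallel gripper is mounted at the origin on the work surface. World frame = base frame: x ahead of the robot, y to its left, z up, the work surface at z = 0. Lengths are in mm, angles in rad, forces in N, time in s.
With the tool pointing down it reaches from about 425 to 800 mm from the base axis. Payload 8.3 kg.
Tool frame: the origin (TCP) lies at the very end of the fingers, on their centre line; the grasp point (between the pads) lies env.hold_point_z behind it (env.hold_point_z is the distance from the TCP to the grasp point, in mm); z points along the fingers, y is the direction in which the jaws open and shut (so a half turn about z gives the same grasp; the last joint's range is limited). The gripper opens to 85 mm and grips with 20 to 120 N. Pads are 22 mm wide; open, the fingers measure 114 mm over their backs; the gripper's body (76 mm by 85 mm) begins 54 mm behind the grasp point. The pads swing forward as they close: fully open they stand 13 mm farther back than shut.
Start: joints at [1.154, 0.383, 0.016, 1.37, -0.006, 1.388, -0.046], TCP at [216.577, -586.255, 195.579] pointing down, gripper open.
Joint ranges: [-2.95, 2.95], [-0.25, 2.06], [-1.52, 1.56], [0.18, 2.33], [-1.44, 4.58], [0.02, 2.06], [-3.01, 3.01]. Speed limits (rad/s): [2.39, 2.39, 3.01, 3.01, 3.14, 3.14, 3.14].

### API

Orientations are given as a unit quaternion [w, x, y, z].
In Python, from bench import env, fingers, kin, optics, job gives the robot as it stands. The module is installed in compiled form; this text tells all that it offers. Calls block until the motion is done:
- env.move_to(position, orientation): joint-space move of the TCP to a pose.
- env.move_linear(position, orientation=None, v=150): straight line of the TCP; orientation=None keeps the orientation; v is the mean speed in mm/s.
- env.set_joints(angles): joint-space move.
- fingers.gripper_to(opening, grip_force=None): finger opening in mm; grip_force is the grip in N (None keeps the last); returns when the fingers have stopped.
- env.wait(seconds).
- kin.solve_ik(position, orientation): joint angles nearest the present ones, or None.
- optics.grab_frame(name): name is "scene" or "side" or "wrist"; returns a dict with "frame" (384x512x3 uint8, red, green, blue), "depth" (384x512 float32, mm along the optical axis (not along the pixel's ray), 0 where there is no reading), "K" (3x3 intrinsics, pixels), "rvec" (rotation vector, rad) and "tvec" (3), from world to camera coordinates, as OpenCV has them; the wrist camera has in their place "mount" (4x4, takes a point from camera to tool coordinates, whose origin is the TCP and whose axes are the flange's). Camera axes: x right, y down, z forward; pixel columns grow to the right and rows downward; lengths in mm; the calibration is good to about 2 mm. The wrist camera is an equidistant fisheye: a pixel r from the principal point sees the ray r / f radians off the axis. A picture is of the moment at which its call begins: read the wrist's pose just before it.
A pose or a line that the arm cannot do raises env.IKError and nothing moves.
- job.finish_job(): hands the job in, once; it reports no verdict.
Readings, each from a call of its own:
- env.current_t(): time.
- env.current_qpos(): joint angles.
- env.current_dq(): joint speeds.
- env.current_joint_efforts(): joint torques, N m.
- env.current_tcp_pos(): TCP position.
- env.current_orientation(): TCP orientation.
- env.current_wrist_force(): force on the tool from outside, world axes, zero at the start.
- env.current_torque(): the same for the moment, N m.
- env.current_finger_gap(): finger opening in mm.
Only numpy, scipy, OpenCV 4.12 (cv2) and the standard library are available. Lean on these libraries where they do the work, as an engineer would, in place of code of your own. Each camera call takes 0.05 s, during which the arm holds its last target.

## Working session

There is one attempt and no reset: what is moved stays moved. The work goes in short steps, each a Python script; the robot and the scene stay as the last script left them, time stands still between calls to the robot, and variables do not carry over. Pictures are saved under pics/ and viewed, and the job is handed in when it is done.

```bash
ls; mkdir -p pics
python3 - <<'E'
from bench import env, fingers, kin, optics, job
import cv2, numpy as np
for n in ["scene","side","wrist"]:
    f=optics.grab_frame(n); np.savez(f"{n}0.npz",**f)
    cv2.imwrite(f"pics/{n}0.png",f["frame"][:,:,::-1])
    print(n,f["K"].tolist(),{k:np.round(f[k],3).tolist() for k in("rvec","tvec","mount") if k in f}, (f["depth"]>0).mean())
print(env.hold_point_z,env.current_t(),env.current_orientation())
E
```

```text
pics
scene [[376.9066511242585, 0.0, 253.69126004533607], [0.0, 376.9066511242585, 186.4488337038459], [0.0, 0.0, 1.0]] {'rvec': [1.252, 2.41, -0.841], 'tvec': [286.134, -298.484, 1553.836]} 0.9959971110026041
side [[351.1304483503727, 0.0, 261.18059826776295], [0.0, 351.1304483503727, 197.34231717733095], [0.0, 0.0, 1.0]] {'rvec': [0.066, -2.914, 1.103], 'tvec': [505.185, 42.266, 1055.191]} 0.9959615071614584
wrist [[297.3186396354542, 0.0, 254.4630757631189], [0.0, 297.3186396354542, 190.0481963372972], [0.0, 0.0, 1.0]] {'mount': [[0.0, -0.961, -0.275, 69.656], [1.0, 0.0, 0.001, 1.776], [-0.0, -0.275, 0.961, -177.616], [0.0, 0.0, 0.0, 1.0]]} 0.9884745279947916
18.700000000000003 0.15 [-7.23773718e-04  9.84387223e-01  1.76014913e-01 -1.50436825e-04]
```

View pics/scene0.png

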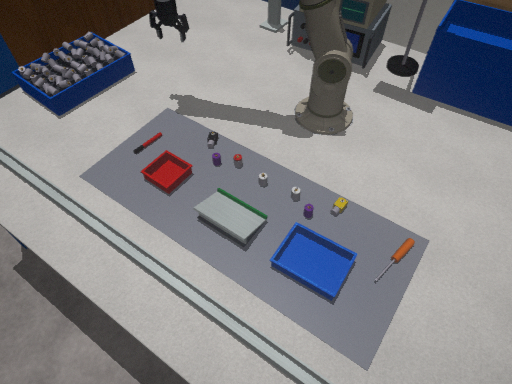

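View pics/side0.png

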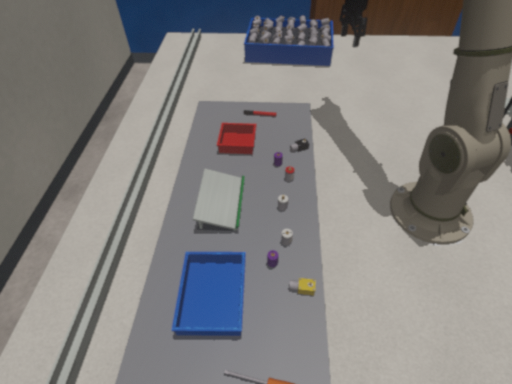

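View pics/wrist0.png

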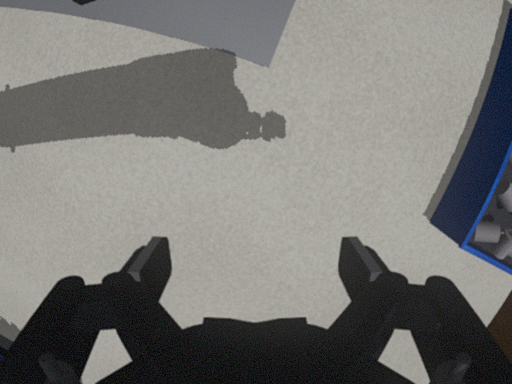

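The scene view shows white-topped motors at (263,178) and (296,192), the red top at (238,158), and purple look-alikes at (217,158) and (308,210). gear_black is at (212,138) and gear_yellow at (340,205). The tray is at (314,262), the bin at (167,171) and the rack at (231,215). Next I confirm these in an enlarged crop.

```bash
cat > h.py <<'E'
import numpy as np, cv2
def ray(f,uv):
    R,_=cv2.Rodrigues(np.array(f["rvec"],float)); t=np.array(f["tvec"],float).ravel()
    d=np.linalg.inv(f["K"])@np.array([uv[0],uv[1],1.]); return -R.T@t, R.T@d
def onz(f,uv,z):
    c,d=ray(f,uv); return c+d*(z-c[2])/d[2]
def cloud(f):
    h,w=f["depth"].shape; v,u=np.mgrid[:h,:w]; d=f["depth"].astype(float)
    K=f["K"]; p=np.stack([(u-K[0,2])/K[0,0]*d,(v-K[1,2])/K[1,1]*d,d],-1)
    R,_=cv2.Rodrigues(np.array(f["rvec"],float)); return (p-np.array(f["tvec"]).ravel())@R
E
python3 - <<'E'
import numpy as np, cv2
from h import *
for n,(x0,y0,x1,y1),s in [("scene",(120,110,430,320),2.5),("side",(160,90,340,384),2)]:
    f=dict(np.load(n+"0.npz")); im=f["frame"][y0:y1,x0:x1,::-1]
    cv2.imwrite(f"pics/{n}crop.png",cv2.resize(im,None,fx=s,fy=s,interpolation=cv2.INTER_CUBIC))
    hsv=cv2.cvtColor(f["frame"],cv2.COLOR_RGB2HSV)
    P=cloud(f)
    for name,lo,hi in [("red",(0,150,80),(6,255,255)),("yellow",(22,130,100),(35,255,255)),("blue",(105,150,60),(125,255,255)),("purple",(130,80,40),(155,255,255)),("green",(50,80,40),(90,255,255)),("orange",(6,180,120),(15,255,255))]:
        m=cv2.inRange(hsv,lo,hi); 
        k,l,st,c=cv2.connectedComponentsWithStats(m)
        for i in range(1,k):
            if st[i,4]>12: 
                q=P[l==i]; print(n,name,np.round(c[i],1),st[i].tolist(),"ptmed",np.median(q,0).round(0),"z95",np.percentile(q[:,2],95).round(0))
E
```

```text
scene red [152.  139.1] [143, 133, 19, 14, 54] ptmed [ 517. -465.   12.] z95 16.0
scene red [166.5 171.1] [142, 151, 50, 38, 679] ptmed [ 605. -306.    5.] z95 41.0
scene red [237.4 156.9] [234, 154, 7, 6, 22] ptmed [ 424. -122.   40.] z95 42.0
scene yellow [340.6 202.9] [334, 198, 14, 11, 84] ptmed [385. 272.  24.] z95 28.0
scene blue [471.2  61.3] [413, 0, 99, 126, 8780] ptmed [-358.  399.  193.] z95 283.0
scene blue [98.1 39.8] [77, 33, 38, 13, 90] ptmed [  223. -1079.    85.] z95 93.0
scene blue [353.2  39.5] [346, 32, 14, 21, 126] ptmed [-377.  -71.  130.] z95 150.0
scene blue [63.1 81.1] [0, 35, 134, 80, 2914] ptmed [ 426. -888.   38.] z95 89.0
scene blue [73.6 45. ] [69, 41, 11, 8, 25] ptmed [  316. -1153.    70.] z95 88.0
scene blue [64.1 49.9] [59, 47, 12, 7, 38] ptmed [  368. -1156.    71.] z95 92.0
scene blue [52.9 55.6] [49, 51, 10, 9, 41] ptmed [  426. -1157.    71.] z95 91.0
scene blue [35.8 62.5] [24, 57, 24, 11, 66] ptmed [  496. -1164.    83.] z95 91.0
scene blue [313.7 260.1] [270, 222, 87, 78, 3637] ptmed [608. 300.   4.] z95 40.0
scene purple [216.2 158.9] [212, 1
[... 817 characters left out ...]
0, 21, 3, 14, 23] ptmed [  216. -1064.    88.] z95 91.0
side blue [267.2  44.7] [261, 44, 12, 3, 18] ptmed [ 519. -881.   88.] z95 91.0
side blue [277.4  45.8] [274, 45, 7, 3, 14] ptmed [ 476. -881.   83.] z95 89.0
side blue [289.   45.9] [282, 45, 15, 3, 22] ptmed [ 420. -877.   86.] z95 91.0
side blue [312.2  46.6] [306, 46, 13, 2, 21] ptmed [ 319. -870.   86.] z95 91.0
side blue [211.  294.7] [173, 253, 72, 82, 4987] ptmed [615. 302.   4.] z95 40.0
side purple [277.6 158.6] [274, 153, 8, 13, 70] ptmed [ 461. -181.   34.] z95 41.0
side purple [272.2 258.3] [268, 251, 10, 16, 118] ptmed [467. 206.  38.] z95 41.0
side green [239.8 202. ] [236, 176, 8, 51, 104] ptmed [568.  19.  32.] z95 35.0
```

View pics/scenecrop.png

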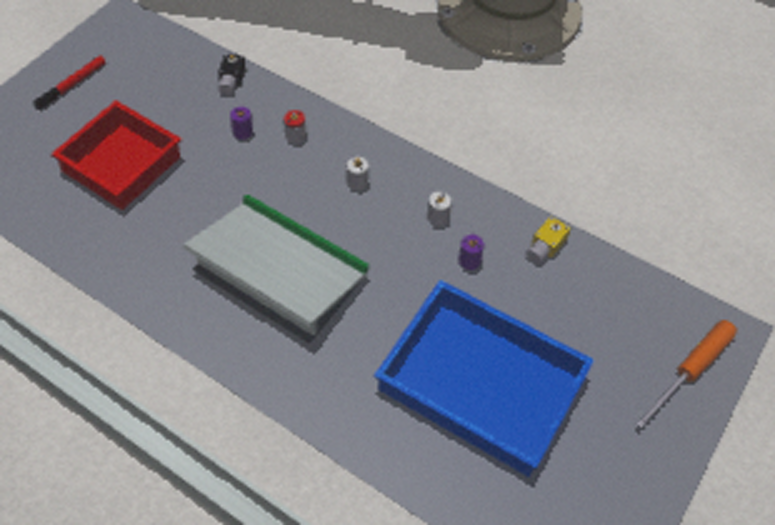

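View pics/sidecrop.png

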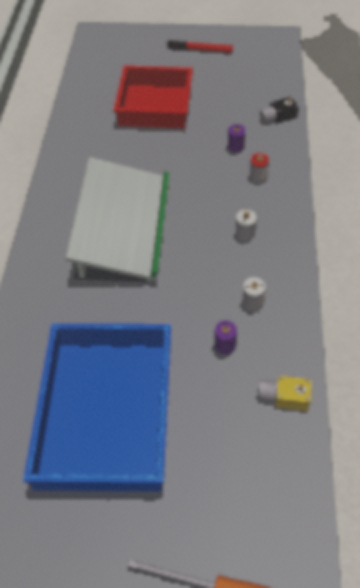

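The crops confirm three things: purple caps and cans are clearly distinct from the white tops on steel, exactly one motor has a red top, and the yellow gearbox sits at (340,203) with the black one at (212,138). Next is a closer wrist survey.

```bash
cat >> h.py <<'E'
from scipy.spatial.transform import Rotation as Ro
def qd(a): return [0,np.cos(a/2),np.sin(a/2),0]
def Rq(q): return Ro.from_quat([q[1],q[2],q[3],q[0]]).as_matrix()
def q_of(R):
    x=Ro.from_matrix(R).as_quat(); return [x[3],x[0],x[1],x[2]]
def wray(f,uv):
    "unit-ish ray(s) in tool frame dir, origin; uv (...,2)"
    K=f["K"]; uv=np.asarray(uv,float); dx=uv[...,0]-K[0,2]; dy=uv[...,1]-K[1,2]
    r=np.hypot(dx,dy)+1e-9; th=r/K[0,0]
    d=np.stack([np.tan(th)*dx/r,np.tan(th)*dy/r,np.ones_like(r)],-1)
    return d
def wworld(f,d):
    M=f["mount"]; R=Rq(f["q"]); c=R@M[:3,3]+f["p"]; return c,(d@M[:3,:3].T)@R.T
def wcloud(f):
    h,w=f["depth"].shape; v,u=np.mgrid[:h,:w]
    d=wray(f,np.stack([u,v],-1))*f["depth"][...,None]
    c,D=wworld(f,d); return c+D
def wonz(f,uv,z):
    c,d=wworld(f,wray(f,uv)); return c+d*((z-c[2])/d[...,2])[...,None]
def wgrab(tag):
    from bench import env, optics
    p=env.current_tcp_pos(); q=env.current_orientation()
    f=dict(optics.grab_frame("wrist")); f["p"]=np.array(p); f["q"]=np.array(q)
    np.savez(f"{tag}.npz",**f); cv2.imwrite(f"pics/{tag}.png",f["frame"][:,:,::-1]); return f
E
python3 - <<'E'
from bench import env, fingers, kin, optics, job
from h import *
for p in [(480,-170,220),(480,210,220),(400,270,5),(400,270,120),(424,-121,10),(610,300,10),(610,-306,10),(620,0,40),(425,-235,5)]:
    for a in (-1.57,0,1.57,3.14):
        s=kin.solve_ik(list(p),qd(a)); print(p,a,None if s is None else np.round(s,2))
E
```

```text
(480, -170, 220) -1.57 [ 0.46  0.13 -0.2   1.63  0.03  1.38 -2.89]
(480, -170, 220) 0 [ 0.56  0.14 -0.32  1.63  0.04  1.38 -1.33]
(480, -170, 220) 1.57 [ 0.7   0.15 -0.47  1.62  0.07  1.38  0.22]
(480, -170, 220) 3.14 [ 0.8   0.16 -0.58  1.62  0.09  1.39  1.77]
(480, 210, 220) -1.57 [ 0.52  0.4  -1.28  1.57  0.39  1.46  2.36]
(480, 210, 220) 0 [ 0.53  0.42 -1.31  1.57  0.41  1.47 -2.37]
(480, 210, 220) 1.57 [ 0.53  0.42 -1.31  1.57  0.41  1.47 -0.8 ]
(480, 210, 220) 3.14 [ 0.43  0.32 -1.11  1.57  0.29  1.43  0.86]
(400, 270, 5) -1.57 [ 0.35  0.65 -1.28  1.94  0.7   1.11  1.91]
(400, 270, 5) 0 [ 0.21  0.49 -1.05  1.94  0.51  1.   -2.65]
(400, 270, 5) 1.57 [ 0.26  0.54 -1.13  1.94  0.57  1.03 -1.12]
(400, 270, 5) 3.14 [ 0.24  0.52 -1.1   1.94  0.54  1.02  0.47]
(400, 270, 120) -1.57 [ 0.4   0.38 -1.27  1.82  0.39  1.23  2.16]
(400, 270, 120) 0 [-0.88  0.13  0.24  1.87 -0.03  1.15 -2.2 ]
(400, 270, 120) 1.57 [ 0.18  0.25 -0.95  1.83  0.22  1.18 -0.84]
(400, 270, 120) 3.14 [ 0.17  0.24 -0.93  1.83  0.21  1.18  0.73]
(424, -121, 10) -1.57 [ 0.43  0.2  -0.24  2.07  0.06  0.88 -2.99]
(424, 
[... 497 characters left out ...]
9 -2.67]
(610, -306, 10) 0 [ 0.51  0.65 -0.14  1.4   0.1   1.1  -1.22]
(610, -306, 10) 1.57 [ 0.65  0.67 -0.35  1.4   0.24  1.12  0.26]
(610, -306, 10) 3.14 [ 0.77  0.71 -0.55  1.39  0.38  1.15  1.75]
(620, 0, 40) -1.57 [-0.86  0.95  1.35  1.62 -0.94  1.37 -2.53]
(620, 0, 40) 0 [ 0.3   0.54 -0.48  1.56  0.27  1.11 -1.81]
(620, 0, 40) 1.57 [ 0.38  0.56 -0.6   1.56  0.34  1.13 -0.29]
(620, 0, 40) 3.14 [ 0.44  0.59 -0.68  1.55  0.39  1.14  1.24]
(425, -235, 5) -1.57 [ 0.46  0.28 -0.02  1.97  0.01  0.89 -2.71]
(425, -235, 5) 0 [ 0.63  0.29 -0.22  1.96  0.08  0.9  -1.2 ]
(425, -235, 5) 1.57 [ 0.78  0.31 -0.39  1.96  0.15  0.91  0.31]
(425, -235, 5) 3.14 [ 0.92  0.33 -0.55  1.95  0.22  0.92  1.83]
```

Run:
```python
from bench import env, fingers, kin, optics, job
from h import *
t=env.current_t()
env.move_to([480,-170,230],qd(0)); print(env.current_t()-t); wgrab("w1")
env.move_to([480,190,230],qd(0)); print(env.current_t()-t); wgrab("w2")
print(env.current_qpos())
```

```text
1.8
3.2
[ 0.15142477  0.18814303 -0.67315024  1.58294272  0.11883572  1.41243576
 -2.10578933]
```

View pics/w1.png

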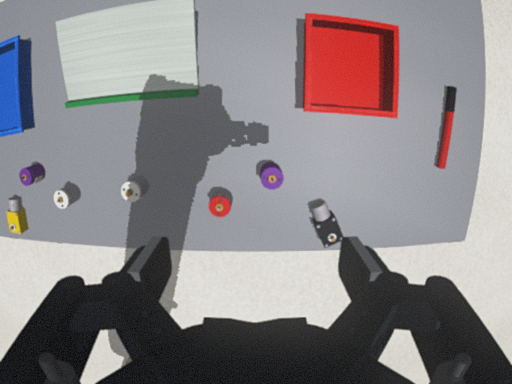

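View pics/w2.png

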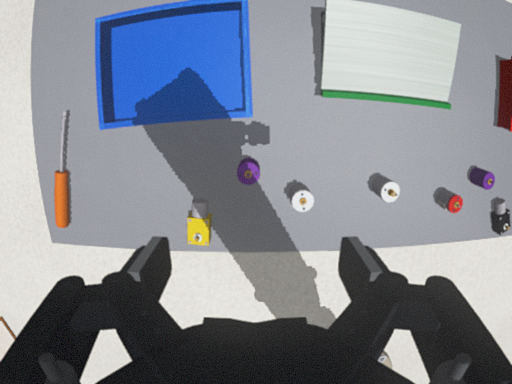

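Wrist views: in w1, red top (220,206), black gear (325,222), bin (352,65), rack with the cleat line from (66,104) to (197,94). In w2, whites (302,201) and (390,191), yellow gear (199,228), tray (175,65). Now the poses.

```bash
cat > meas.py <<'E'
from h import *
def load(n): return dict(np.load(f"{n}.npz"))
def blob(f,P,seed,zlo,zhi,rad):
    c=P[seed[1],seed[0]]; m=(np.abs(P[...,0]-c[0])<rad)&(np.abs(P[...,1]-c[1])<rad)&(P[...,2]>zlo)&(P[...,2]<zhi)
    m[235:]=False
    return m
for n,objs in [("w1",dict(red=(220,206),white_b=(131,191),white_a=(62,200),purp=(272,178))),("w2",dict(red=(455,204),white_b=(390,191),white_a=(302,201),purp=(248,171)))]:
    f=load(n);P=wcloud(f)
    tab=P[(np.abs(P[...,2])<10)&(np.abs(P[...,0]-480)<100)]; print(n,"table z",np.median(tab[:,2]))
    for k,s in objs.items():
        m=blob(f,P,s,36,45,25); uv=np.argwhere(m)[:,::-1]
        q=wonz(f,uv,np.full(len(uv),40.)); (c,r)=cv2.minEnclosingCircle(q[:,:2].astype(np.float32))
        print(k,len(uv),"depth-mean",P[m].mean(0).round(1),"ray",q.mean(0).round(1),"enc",np.round(c,1),round(r,1))
for n,k,s in [("w2","yellow",(199,225)),("w1","black",(325,222))]:
    f=load(n);P=wcloud(f)
    for lab,zl,zh in (("top",24.,28.5),("all",8,29)):
        m=blob(f,P,s,zl,zh,50)
        q=P[m][:,:2].astype(np.float32); print(k,lab,len(q),[np.round(x,1) for x in cv2.minAreaRect(q)],q.mean(0).round(1))
    hi=blob(f,P,s,30,40,50); print("shaft",P[hi].mean(0) if hi.any() else None)
E
python3 meas.py
```

```text
w1 table z 0.1022204713678434
red 364 depth-mean [ 422.8 -126.4   39.3] ray [ 423.1 -126.5   40. ] enc [ 423.1 -126.5] 15.1
white_b 294 depth-mean [443.6  -3.7  39.2] ray [443.8  -4.   40. ] enc [443.4  -3.5] 15.4
white_a 222 depth-mean [431.  121.   39.3] ray [431.2 120.5  40. ] enc [430.7 120.7] 15.9
purp 408 depth-mean [ 460.4 -195.    39.6] ray [ 460.5 -195.    40. ] enc [ 460.5 -194.8] 15.0
w2 table z 0.1145551916021077
red 208 depth-mean [ 422.9 -124.8   39.4] ray [ 423.1 -124.3   40. ] enc [ 422.2 -124.4] 16.2
white_b 277 depth-mean [443.3  -0.6  39.4] ray [ 4.435e+02 -3.000e-01  4.000e+01] enc [443.1  -1. ] 15.2
white_a 348 depth-mean [431.3 123.4  39.3] ray [431.5 123.5  40. ] enc [431.5 123.4] 14.5
purp 414 depth-mean [467.7 194.5  39.6] ray [467.8 194.5  40. ] enc [467.6 194.4] 15.0
yellow top 376 [array([398.9, 266.1]), array([45.2, 32.2]), np.float64(1.0)] [390.5 266.2]
yellow all 716 [array([398.7, 265.2]), array([32.4, 50.9]), np.float64(85.2)] [399.7 264.5]
shaft None
black top 370 [array([ 391.6, -274. ]), array([54.6, 32.6]), np.float64(25.4)] [ 387.5 -277.6]
black all 691 [array([ 392.1, -274. ]), array([55.1, 32.7]), np.float64(24.7)] [ 396.  -272.6]
shaft None
```

```bash
sed -i 's/m\[235:\]=False/pass/' meas.py
cat >> meas.py <<'E'
print("----")
for n,k,s in [("w2","yellow",(199,225)),("w1","black",(325,222))]:
    f=load(n);P=wcloud(f); hsv=cv2.cvtColor(f["frame"],cv2.COLOR_RGB2HSV).astype(int)
    m=blob(f,P,s,6,31,60)
    bm=m&((hsv[...,1]>110)&(abs(hsv[...,0]-28)<8) if k=="yellow" else (hsv[...,2]<75))
    bt=bm&(P[...,2]>24); uv=np.argwhere(bt)[:,::-1]; q=wonz(f,uv,np.full(len(uv),26.))[:,:2].astype(np.float32)
    print(k,"top",len(q),[np.round(x,1) for x in cv2.minAreaRect(q)],q.mean(0).round(1))
    cm=m&~bm&(P[...,2]>10); print("can/other",cm.sum(),P[cm].mean(0).round(1))
    q=P[m&(P[...,2]>12)][:,:2].astype(np.float32); print("all",[np.round(x,1) for x in cv2.minAreaRect(q)])
# rack / tray / bin
for n,s in (("w1",(140,60)),("w2",(390,60))):
    f=load(n);P=wcloud(f); hsv=cv2.cvtColor(f["frame"],cv2.COLOR_RGB2HSV).astype(int)
    g=(hsv[...,0]>50)&(hsv[...,0]<90)&(hsv[...,1]>100)&(P[...,0]>500); uv=np.argwhere(g)
    q=P[g]; vx,vy,x0,y0=cv2.fitLine(q[:,:2].astype(np.float32),cv2.DIST_HUBER,0,.01,.01).ravel()
    print(n,"green",g.sum(),q.mean(0).round(1),"x",np.percentile(q[:,0],[2,98]).round(1),"y",np.percentile(q[:,1],[1,99]).round(1),"z",np.percentile(q[:,2],[5,95]).round(1),"line ang of rack x",np.arctan2(vy,vx)-np.sign(np.arctan2(vy,vx))*np.pi/2)
    print(" rect",cv2.minAreaRect(q[q[:,2]>30][:,:2].astype(np.float32)))
    b=(hsv[...,1]<60)&(P[...,2]>22)&(P[...,2]<66)&(P[...,0]>560)&(abs(P[...,1])<140)&(P[...,0]<720)
    q=P[b]
    A=np.c_[q[:,:2],np.ones(len(q))]; co=np.linalg.lstsq(A,q[:,2],rcond=None)[0]
    for _ in range(3):
        r=q[:,2]-A@co; k=abs(r)<3; co=np.linalg.lstsq(A[k],q[k,2],rcond=None)[0]
    print(" board",b.sum(),co,"slope deg",np.degrees(np.arctan(np.hypot(*co[:2]))),"dir",np.arctan2(co[1],co[0]),"rms",(q[k,2]-A[k]@co).std(),cv2.minAreaRect(q[k][:,:2].astype(np.float32)))
for n,nm,lo,hi in (("w1","bin",(0,150,60),(8,255,255)),("w2","tray",(105,130,50),(125,255,255))):
    f=load(n);P=wcloud(f); m=cv2.inRange(cv2.cvtColor(f["frame"],cv2.COLOR_RGB2HSV),lo,hi)>0
    m&=(P[...,2]>37)&(P[...,2]<43)&(P[...,0]>500); q=P[m]; print(nm,m.sum(),cv2.minAreaRect(q[:,:2].astype(np.float32)),np.median(q[:,2]))
E
python3 meas.py | sed -n '/----/,$p'
```

```text
----
yellow top 447 [array([381.6, 266.7]), array([32.3, 41.7]), np.float64(86.5)] [383.1 265.9]
can/other 400 [404.1 264.2  21.5]
all [array([391.8, 265.8]), array([32.4, 64.4]), np.float64(85.2)]
black top 344 [array([ 379.1, -279.4]), array([39.9, 29.9]), np.float64(26.1)] [ 381.  -278.4]
can/other 488 [ 394.7 -272.7   22.4]
all [array([ 387.6, -275.9]), array([65.4, 32.5]), np.float64(25.9)]
w1 green 764 [569.2 -11.7  45.4] x [550.  574.6] y [-173.1   95.9] z [29.5 33.6] line ang of rack x -0.009980679
 rect ((560.1337890625, -38.46620178222656), (273.2533264160156, 56.46497344970703), 75.14414978027344)
 board 11696 [ 3.23746007e-01 -1.10537101e-03 -1.65322924e+02] slope deg 17.939251024102443 dir -0.003414302232623236 rms 0.9003148161479237 ((633.7802124023438, 0.04199981689453125), (201.4254913330078, 115.86381530761719), 89.9158706665039)
w2 green 799 [568.2  19.6  50.8] x [500.9 574.4] y [-95.3 201.3] z [ 29.8 364.9] line ang of rack x 0.009316087
 rect ((555.3138427734375, 60.20465087890625), (54.36658477783203, 315.5933837890625), 14.166912078857422)
 board 11338 [ 3.24160187e-01 -1.13039946e-03 -1.65546601e+02] slope deg 17.960732220469232 dir -0.0034871490256373253 rms 0.8962042966660516 ((633.738037109375, -0.3427886962890625), (202.11289978027344, 115.12772369384766), 89.78008270263672)
bin 1982 ((608.92724609375, -299.097900390625), (128.66595458984375, 127.1010513305664), 88.93404388427734) 39.330475827267065
tray 2867 ((614.37890625, 295.8898010253906), (158.01129150390625, 208.14791870117188), 2.192371129989624) 39.24885481224658
```

Measured poses:

| Thing | Position (mm) | Yaw |
|---|---|---|
| white a | (431.4, 122.5) | – |
| white b | (443.4, -2) | – |
| red motor | (423, -125.7) | – |
| yellow gear | (381.2, 266.5) | -0.08 |
| black gear | (377.8, -280.4) | 0.45 |
| tray centre | (614, 296) | – |
| bin centre | (609, -299) | – |
| rack foot | about (578, 0) | about 0 |

Now the first motor.

```bash
cat > mv.py <<'E'
from bench import env, fingers, kin, optics, job
from h import *
def S(l): print(l,"t",round(env.current_t(),2),"gap",round(env.current_finger_gap(),1),"tcp",np.round(env.current_tcp_pos(),1),"F",np.round(env.current_wrist_force(),1))
def motor(src,dst,zg=6,floor=4.7,travel=110):
    q=qd(0)
    fingers.gripper_to(60,40)
    env.move_to([src[0],src[1],travel],q); env.move_linear([src[0],src[1],zg],v=120); S("down")
    fingers.gripper_to(10,40); S("grip")
    env.move_linear([src[0],src[1],travel],v=150); S("up")
    env.move_to([dst[0],dst[1],travel],q); env.move_linear([dst[0],dst[1],zg+floor+25],v=150)
    env.move_linear([dst[0],dst[1],zg+floor],v=50); S("placed")
    fingers.gripper_to(45); env.wait(.15); S("open")
    env.move_linear([dst[0],dst[1],travel],v=150)
E
python3 - <<'E'
from mv import *
motor((431.4,122.8),(614,256)); wgrab("w3")
E
```

```text
down t 5.42 gap 59.9 tcp [432.1 123.2   6.7] F [-0.6 -0.5  0.2]
grip t 5.96 gap 10.0 tcp [431.4 122.8   6.1] F [-0.   0.1 -0.2]
up t 6.8 gap 9.7 tcp [430.8 122.5 109.2] F [-0.1  0.6 -0.7]
placed t 8.99 gap 10.0 tcp [613.9 256.1  10.6] F [-0.3 -0.6 -0.1]
open t 9.57 gap 45.2 tcp [614.  256.   10.7] F [0.1 0.2 0.2]
```

View pics/w3.png

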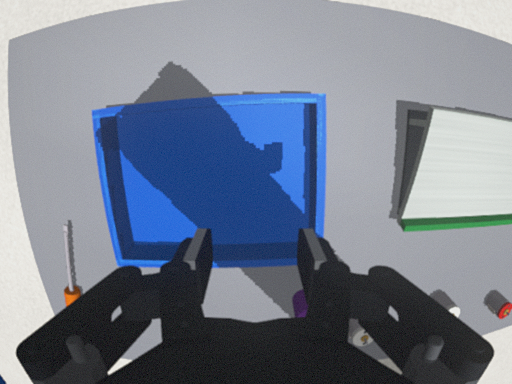

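The gap closed to 10, so the grip missed. The motor is still on the bench, near (362,338) in this wrist view. I'll see what happened from the fixed cameras.

Run:
```python
from mv import *
env.move_to([480,130,230],qd(0)); f=wgrab("w4")
g=optics.grab_frame("scene"); cv2.imwrite("pics/s4.png",cv2.resize(g["frame"][110:320,120:430,::-1],None,fx=2.5,fy=2.5))
print(f["p"],f["q"])
```

```text
[480.32656774 129.99489196 229.42614879] [-9.21094680e-05  9.99999967e-01 -1.39583975e-04 -1.95789925e-04]
```

View pics/w4.png

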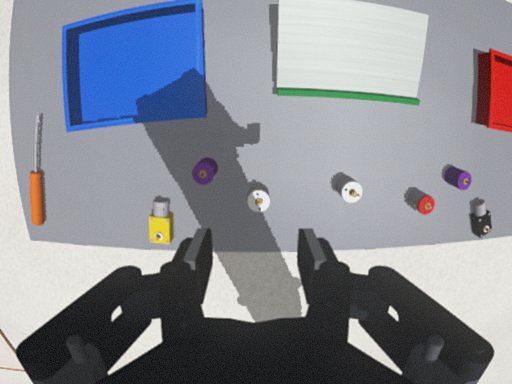

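View pics/s4.png

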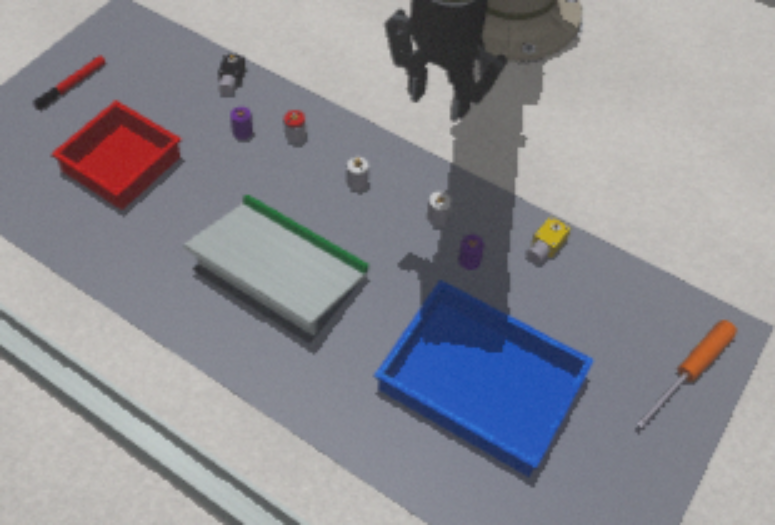

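Run:
```python
from mv import *
for n in("scene","side"):
    g=optics.grab_frame(n); R,_=cv2.Rodrigues(np.array(g["rvec"])); 
    T=env.current_tcp_pos(); T=np.array(T)
    pts=[T,T+[0,0,30],T+[0,40,0],T-[0,40,0],(431.4,122.8,40),(443.4,-2,40),(423,-125.7,40)]
    uv,_=cv2.projectPoints(np.array(pts,float),np.array(g["rvec"]),np.array(g["tvec"]),g["K"],None)
    print(n,uv.reshape(-1,2).round(0).tolist())
    im=g["frame"][:,:,::-1].copy()
    im=cv2.resize(im,None,fx=1.5,fy=1.5)
    for u in uv.reshape(-1,2): cv2.drawMarker(im,tuple(int(round(x*1.5)) for x in u),(0,255,255),0,8,1)
    cv2.imwrite(f"pics/p5{n}.png",im)
f=np.load("w4.npz"); f=dict(f);P=wcloud(f)
m=(abs(P[...,0]-431)<30)&(abs(P[...,1]-123)<30)&(P[...,2]>36)&(P[...,2]<45); print(P[m].mean(0))
```

```text
scene [[294.0, 161.0], [294.0, 154.0], [306.0, 167.0], [282.0, 155.0], [295.0, 189.0], [262.0, 175.0], [237.0, 156.0]]
side [[269.0, 186.0], [269.0, 177.0], [268.0, 199.0], [269.0, 174.0], [286.0, 232.0], [282.0, 198.0], [289.0, 169.0]]
[430.81390409 123.07796742  39.53819325]
```

View pics/p5scene.png

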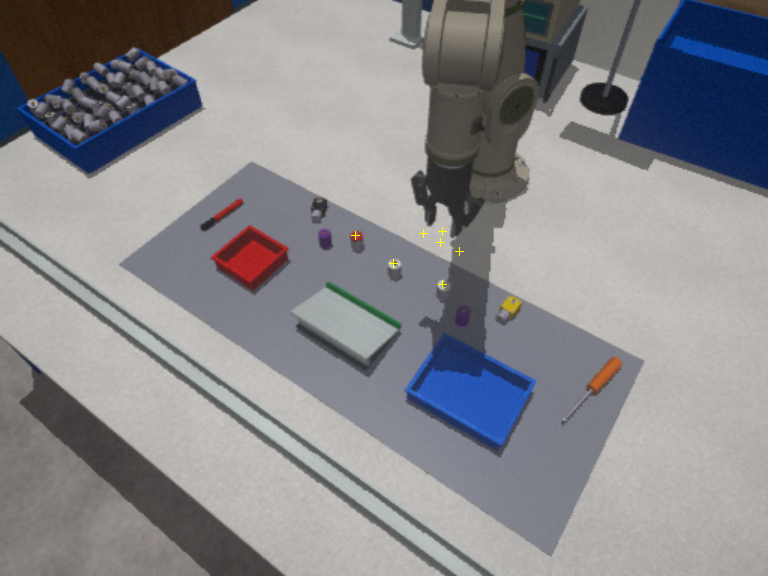

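View pics/p5side.png

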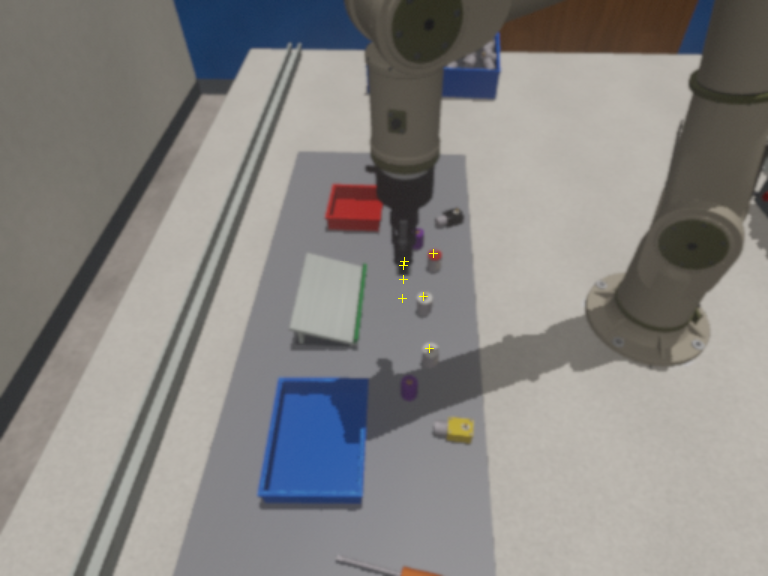

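Finger tips in the scene view sit at about (432,222) and (460,235), noticeably above the projected TCP at (441,242). I'll measure the fingers' tips in the tool frame from wrist depth.

Run:
```python
from mv import *
def tips(f,l):
    h,w=f["depth"].shape; v,u=np.mgrid[:h,:w]
    d=wray(f,np.stack([u,v],-1))*f["depth"][...,None]; T=d@f["mount"][:3,:3].T+f["mount"][:3,3]
    m=(f["depth"]>0)&(T[...,2]<60)&(abs(T[...,1])<70)&(T[...,2]>-120)
    for s in(-1,1):
        k=m&(np.sign(T[...,1])==s)&(abs(T[...,0])<25); q=T[k]
        print(l,s,k.sum(),"zmax",np.percentile(q[:,2],[50,90,98,100]).round(1),"tip xy",q[q[:,2]>np.percentile(q[:,2],95)].mean(0).round(1))
for n in("w1","w4"): tips(dict(np.load(n+".npz")),n)
fingers.gripper_to(30); S("30"); tips(wgrab("w6"),"30")
fingers.gripper_to(0); S("0"); tips(wgrab("w7"),"0")
fingers.gripper_to(60); tips(wgrab("w8"),"60")
```

```text
w1 -1 9724 zmax [-104.8  -70.3  -55.1  -47.5] tip xy [  3.7 -42.6 -55.8]
w1 1 9605 zmax [-105.1  -70.2  -54.9  -47.3] tip xy [  3.7  46.2 -55.8]
w4 -1 10885 zmax [-102.1  -69.1  -47.2  -36.6] tip xy [  5.8 -24.  -48.4]
w4 1 11161 zmax [-103.   -69.9  -47.4  -36.6] tip xy [  5.8  27.7 -48.6]
30 t 11.82 gap 29.8 tcp [480.  130.2 229.8] F [-0.1 -0.8  0.3]
30 -1 11080 zmax [-102.   -72.4  -47.7  -35. ] tip xy [  6.5 -17.3 -49. ]
30 1 11384 zmax [-102.9  -72.6  -47.8  -35.4] tip xy [  6.6  21.  -49.4]
0 t 12.27 gap -0.2 tcp [480.  129.9 230. ] F [-0.6 -0.  -0.3]
0 -1 10574 zmax [-104.   -81.6  -51.1  -39. ] tip xy [  9.2  -5.7 -53.1]
0 1 11568 zmax [-103.   -72.6  -49.1  -39.1] tip xy [  9.8   7.4 -50.8]
60 -1 10523 zmax [-102.3  -68.4  -49.5  -39.9] tip xy [  4.7 -30.8 -50.4]
60 1 10811 zmax [-103.4  -69.1  -49.6  -39.8] tip xy [  4.7  34.5 -50.6]
```

View pics/w7.png

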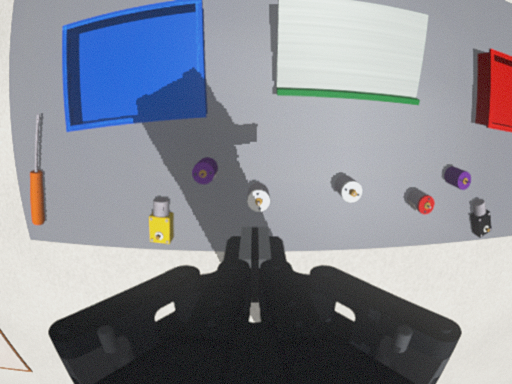

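```bash
python3 - <<'E'
from mv import *
for n,u in(("w7",(248,262)),("w6",None),("w1",None),("w8",None)):
    f=dict(np.load(n+".npz")); h,w=f["depth"].shape; v,uu=np.mgrid[:h,:w]
    d=wray(f,np.stack([uu,v],-1))*f["depth"][...,None]; T=d@f["mount"][:3,:3].T+f["mount"][:3,3]
    m=(T[...,2]<20)&(T[...,2]>-120)&(v>215)&(v<262)&(abs(T[...,0])<30)
    rows=np.where(m.any(1))[0]
    print(n)
    for r in rows[:30:4]:
        c=np.where(m[r])[0]; q=T[r,c]; print(r,c.min(),c.max(),"x",q[:,0].min().round(1),q[:,0].max().round(1),"z",q[:,2].min().round(1),q[:,2].max().round(1),"|y|",abs(q[:,1]-1.8).min().round(1),abs(q[:,1]-1.8).max().round(1))
E
python3 - <<'E'
import cv2
im=cv2.imread('pics/w6.png')[200:384,120:400]; cv2.imwrite('pics/w6c.png',cv2.resize(im,None,fx=2.8,fy=2.8))
E
```

```text
w7
227 242 267 x 11.2 12.1 z -41.1 -39.0 |y| 0.2 6.3
231 241 268 x 10.7 12.1 z -46.1 -43.0 |y| 0.2 6.6
235 241 268 x 11.0 11.9 z -50.3 -48.4 |y| 0.2 6.4
239 228 281 x 6.9 12.1 z -55.2 -44.2 |y| 0.2 13.1
243 226 283 x 6.8 11.9 z -58.8 -48.4 |y| 0.2 13.6
247 225 283 x 6.7 12.0 z -62.9 -52.6 |y| 0.2 13.7
251 225 284 x 6.6 12.0 z -66.7 -56.6 |y| 0.2 13.4
255 224 285 x 6.9 12.3 z -70.8 -61.0 |y| 0.2 13.4
w6
227 212 296 x 10.3 11.9 z -41.0 -37.0 |y| 15.1 21.4
231 211 298 x 8.6 11.9 z -45.8 -38.4 |y| 15.1 21.4
235 210 299 x 6.4 12.2 z -51.2 -38.5 |y| 15.1 21.2
239 197 312 x 4.3 11.9 z -55.1 -38.8 |y| 15.1 28.5
243 195 313 x 2.3 12.2 z -59.8 -39.5 |y| 14.8 28.6
247 194 315 x -2.3 12.2 z -63.8 -35.0 |y| 14.8 28.5
251 192 317 x -4.5 12.0 z -67.2 -35.5 |y| 14.7 28.7
255 190 319 x -6.8 11.9 z -70.5 -35.8 |y| 14.7 28.7
w1
236 152 357 x 11.0 12.2 z -53.9 -51.4 |y| 45.5 49.6
240 150 359 x 7.9 11.9 z -57.8 -49.1 |y| 42.2 49.1
244 146 362 x 6.3 12.5 z -63.4 -50.2 |y| 42.4 49.3
248 137 372 x 3.5 12.0 z -66.2 -49.2 |y| 42.1 55.8
252 133 376 x 0.4 12.1 z -70.5 -47.5 |y| 42.3 56.9
256 130 379 x -1.9 12.4 z -74.5 -47.6 |y| 42.2 56.4
260 127 382 x -3.6 12.2 z -77.8 -48.7 |y| 42.2 56.1
w8
230 181 328 x 11.3 12.2 z -46.1 -44.0 |y| 36.2 36.5
234 179 330 x 8.1 12.4 z -51.2 -41.6 |y| 30.1 36.5
238 177 331 x 5.1 12.0 z -54.7 -39.9 |y| 29.7 36.5
242 167 342 x 3.1 12.1 z -59.5 -40.4 |y| 29.5 43.0
246 163 346 x 1.4 11.9 z -63.0 -41.8 |y| 29.7 43.5
250 162 347 x -0.6 12.1 z -67.3 -42.5 |y| 29.6 43.4
254 158 351 x -4.1 12.0 z -70.5 -40.4 |y| 29.6 43.7
258 157 352 x -6.7 12.0 z -74.5 -40.0 |y| 29.6 43.4
```

View pics/w6c.png

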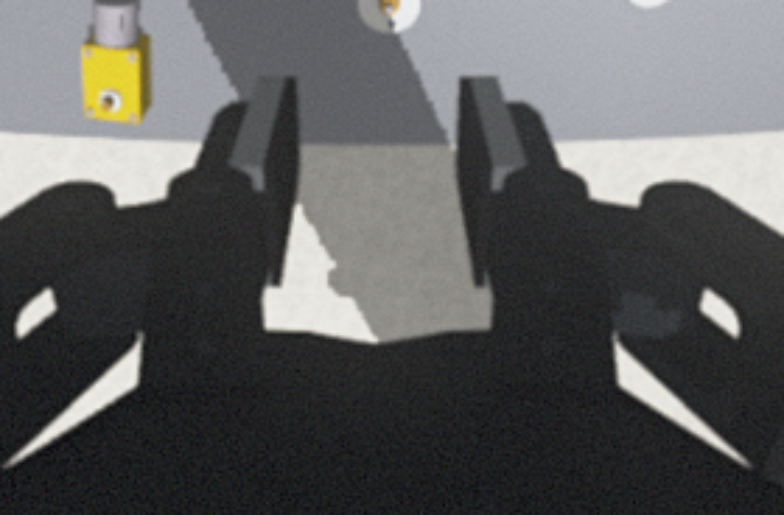

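The wrist depth and the fixed views agree. The real finger ends lie about 35 to 38 mm behind the reported TCP (tool z about -37 at gap 30). The jaws are centred at tool y of about +1.8 in camera coordinates. So my first descent closed above the motor, moved nothing, and I must command z about 36 mm lower. I'm retrying with force checks.

```bash
cat > mv.py <<'E'
from bench import env, fingers, kin, optics, job
from h import *
def S(l): print(l,"t",round(env.current_t(),2),"gap",round(env.current_finger_gap(),1),"tcp",np.round(env.current_tcp_pos(),1),"F",np.round(env.current_wrist_force(),1))
def down(p,z,v=60,lim=12,step=6,z0=None):
    F0=np.array(env.current_wrist_force()); zc=env.current_tcp_pos()[2]
    while zc>z:
        zc=max(z,zc-step); env.move_linear([p[0],p[1],zc],v=v)
        if np.linalg.norm(np.array(env.current_wrist_force())-F0)>lim: S("FORCE"); return False
    return True
def pick_motor(src,zg=-22,travel=90):
    q=qd(0); x,y=src[0],src[1]+1.8
    fingers.gripper_to(60,40)
    env.move_to([x,y,travel],q); env.move_linear([x,y,25],v=150)
    if not down((x,y),zg): return False
    S("down")
    fingers.gripper_to(10,40); S("grip")
    if env.current_finger_gap()<25: return False
    env.move_linear([x,y,travel],v=150); S("up"); return env.current_finger_gap()>25
def place_motor(dst,zg=-22,floor=4.8,travel=90):
    env.move_to([dst[0],dst[1],travel],qd(0)); env.move_linear([dst[0],dst[1],zg+floor+20],v=150)
    env.move_linear([dst[0],dst[1],zg+floor],v=40); S("placed")
    fingers.gripper_to(45); env.wait(.1); S("open")
    env.move_linear([dst[0],dst[1],travel],v=120)
E
python3 - <<'E'
from mv import *
print(pick_motor((431.2,122.9)))
g=optics.grab_frame("side"); cv2.imwrite("pics/s9.png",cv2.resize(g["frame"][100:330,150:380,::-1],None,fx=2.5,fy=2.5)); wgrab("w9")
E
```

```text
down t 16.66 gap 60.5 tcp [431.3 124.7 -21.9] F [ 0.5 -0.3 -0.8]
grip t 17.04 gap 29.1 tcp [431.3 124.7 -21.8] F [-1.8 -0.2  5. ]
up t 17.94 gap 28.8 tcp [430.6 124.4  89.2] F [-0.9 -0.3 -1.5]
True
```

View pics/w9.png

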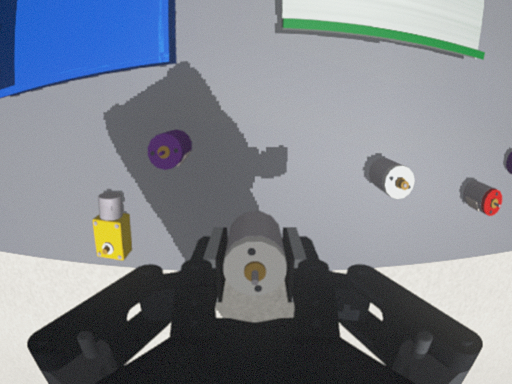

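View pics/s9.png

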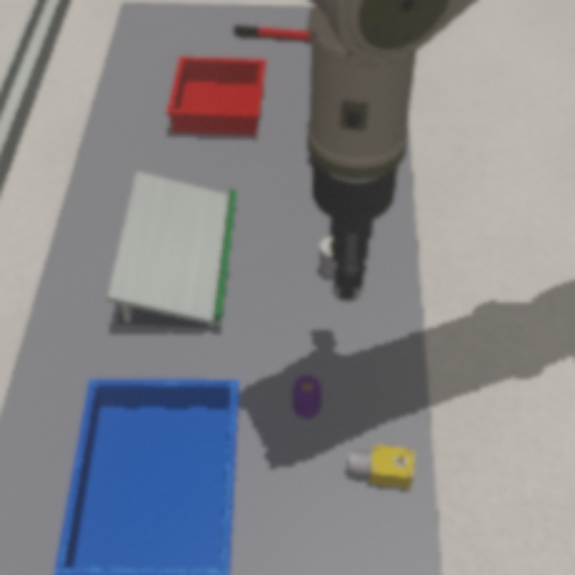

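The motor is held upright between the pads at (255,265) in w9. Now placing it, then the second white one.

Run:
```python
from mv import *
place_motor((614,252)); 
print(pick_motor((443.3,-1.7)))
place_motor((614,334)); env.move_to([520,300,200],qd(0)); wgrab("w10")
```

```text
placed t 20.32 gap 28.8 tcp [613.9 251.9 -17.6] F [-0.4  0.5  0.6]
open t 20.73 gap 45.5 tcp [614.1 252.  -17.1] F [ 0.7 -0.3  0.7]
down t 25.82 gap 60.3 tcp [ 4.43e+02  1.00e-01 -2.23e+01] F [0.7 0.5 0.2]
grip t 26.2 gap 28.9 tcp [ 4.434e+02  1.000e-01 -2.170e+01] F [-1.8  0.8  5.7]
up t 27.1 gap 29.0 tcp [ 4.426e+02 -2.000e-01  8.920e+01] F [ 0.4 -1.  -1.5]
True
placed t 29.88 gap 28.7 tcp [613.9 333.9 -17.5] F [-0.6  0.2 -0.8]
open t 30.29 gap 45.1 tcp [614.  334.  -17.2] F [ 0.4 -0.2  0.2]
```

View pics/w10.png

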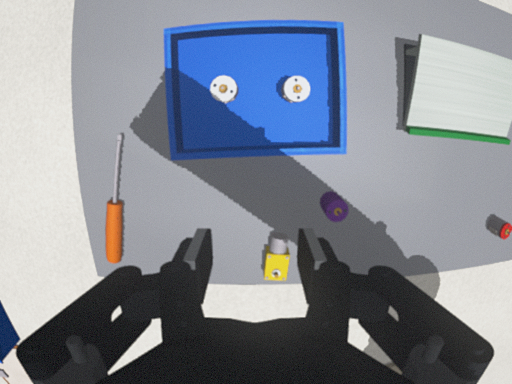

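Both white motors stand in the tray, at (223,88) and (297,89). Next the red one, then a closer view of the black gear.

Run:
```python
from mv import *
print(pick_motor((423,-126)))
place_motor((609,-297)); env.move_to([440,-265,150],qd(0)); wgrab("w11"); S("")
```

```text
down t 36.56 gap 60.2 tcp [ 422.7 -124.1  -22.3] F [ 0.1  0.5 -0.6]
grip t 36.94 gap 28.5 tcp [ 423.2 -124.2  -21.7] F [-0.9  0.3  5.6]
up t 37.84 gap 28.8 tcp [ 422.3 -124.3   89.2] F [-0.   0.2 -1.1]
True
placed t 40.23 gap 29.1 tcp [ 608.9 -297.   -17.6] F [ 0.2  0.7 -0.4]
open t 40.63 gap 44.7 tcp [ 609.1 -297.   -17.2] F [ 0.2 -0.1  0.3]
 t 42.48 gap 45.0 tcp [ 440.7 -265.5  149.9] F [ 0.7  0.  -0.7]
```

View pics/w11.png

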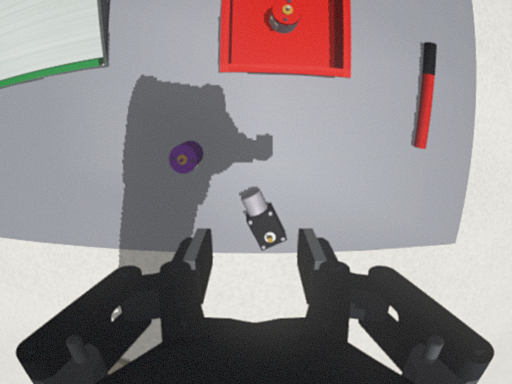

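The red motor stands in the bin at (286,12), and the black gear is at (264,222). Refining its pose and the rack's.

Run:
```python
from h import *
f=dict(np.load("w11.npz"));P=wcloud(f); hsv=cv2.cvtColor(f["frame"],cv2.COLOR_RGB2HSV).astype(int)
m=(abs(P[...,0]-388)<50)&(abs(P[...,1]+276)<45)&(P[...,2]>12)&(P[...,2]<31)
q=P[m][:,:2].astype(np.float32); print([np.round(x,1) for x in cv2.minAreaRect(q)])
bm=m&(hsv[...,2]<75)&(P[...,2]>23); print(bm.sum(),[np.round(x,1) for x in cv2.minAreaRect(P[bm][:,:2].astype(np.float32))])
for n in("w1","w2","w10"):
    f=dict(np.load(n+".npz"));P=wcloud(f); hsv=cv2.cvtColor(f["frame"],cv2.COLOR_RGB2HSV).astype(int)
    g=(hsv[...,0]>50)&(hsv[...,0]<90)&(hsv[...,1]>100)&(abs(P[...,0]-572)<15)&(abs(P[...,1])<105)&(P[...,2]>27)&(P[...,2]<38)
    q=P[g]; print(n,g.sum(),[np.round(x,2) for x in cv2.minAreaRect(q[:,:2].astype(np.float32))],q[:,2].mean())
    pl=np.polyfit(q[:,1],q[:,0],1); print(pl)
```

```text
[array([ 387.3, -276.5]), array([64.1, 32.4]), np.float64(25.6)]
692 [array([ 379., -281.]), array([40.3, 31.2]), np.float64(24.9)]
w1 727 [array([5.7052e+02, 7.0000e-02]), array([  8.59, 200.06]), np.float64(0.02)] 31.441998483946165
[2.70580886e-03 5.70270038e+02]
w2 754 [array([570.45,   0.63]), array([199.67,   8.48]), np.float64(89.91)] 31.533212879890115
[2.37916755e-03 5.70399068e+02]
w10 634 [array([570.79,   1.25]), array([198.72,   9.21]), np.float64(89.72)] 31.174500576746887
[3.42879426e-03 5.70848394e+02]
```

```bash
cat >> mv.py <<'E'
al=np.radians(18); ps=-0.003
Z=Ro.from_euler('z',ps).as_matrix()
U=Z@np.array([np.cos(al),0,np.sin(al)]); V=Z@np.array([0,1.,0]); N=Z@np.array([-np.sin(al),0,np.cos(al)])
O=np.array([578,2.3,22.]); QR=q_of(np.stack([U,-V,-N],1))
def rp(x,y,n): return (O+U*x+V*y+N*n).tolist()
def Fw(n=3):
    o=[]
    for _ in range(n): o.append(env.current_wrist_force()); env.wait(.02)
    return np.mean(o,0)
def pick_gear(p,a,zg=-30,travel=80):
    c=np.array(p)-1.8*np.array([np.sin(a),-np.cos(a)])
    fingers.gripper_to(60,50); env.move_to([*c,travel],qd(a)); env.move_linear([*c,15],v=150)
    if not down(c,zg): return False
    S("down"); fingers.gripper_to(15,50); S("grip")
    if env.current_finger_gap()<26: return False
    env.move_linear([*c,travel],v=120); S("up"); return env.current_finger_gap()>26
def place_gear(y,zg=-30,d=8):
    env.move_to(rp(21+d,y,zg+60),QR); env.move_linear(rp(21+d,y,zg+10),v=120); F0=Fw(); S("above")
    c=8
    while c>-2.5:
        c-=1; env.move_linear(rp(21+d,y,zg+c),v=40); dF=(Fw(2)-F0)@N
        if dF>4: break
    print("board contact c",c,"dF",dF); c+=.7
    env.move_linear(rp(21+d,y,zg+c),v=40); F0=Fw()
    while d>-4:
        d-=1; env.move_linear(rp(21+d,y,zg+c),v=40); dF=(Fw(2)-F0)@U
        if dF>6: break
    print("cleat contact d",d,"dF",dF); S("at"); return d,c
E
python3 - <<'E'
from mv import *
for y in(-35,35): print([None if kin.solve_ik(rp(29,y,n),QR) is None else 1 for n in(30,-30)])
print(pick_gear((377.4,-281.3),0.447)); wgrab("w12")
E
```

```text
[1, 1]
[1, 1]
down t 45.9 gap 59.8 tcp [ 376.5 -279.6  -30.2] F [ 0.3 -0.3 -0.8]
grip t 46.27 gap 30.9 tcp [ 376.9 -279.9  -29.7] F [-0.4  0.1  2.7]
up t 47.33 gap 31.1 tcp [ 376.  -279.5   79.3] F [ 0.3  0.6 -1.4]
True
```

View pics/w12.png

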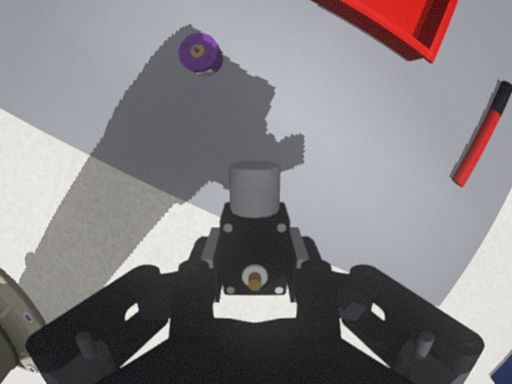

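Held squarely, with the can pointing straight up the image at (255,188). Now placing it on the rack.

Run:
```python
from mv import *
d,c=place_gear(-35); wgrab("w13")
g=optics.grab_frame("side"); cv2.imwrite("pics/s13.png",cv2.resize(g["frame"][100:300,150:350,::-1],None,fx=3,fy=3))
```

```text
above t 49.22 gap 31.1 tcp [612.  -33.   12.7] F [-0.7 -1.2 -1.7]
board contact c 0 dF 16.08569182504713
cleat contact d -3 dF 8.183599606504437
at t 54.9 gap 31.3 tcp [ 6.05e+02 -3.28e+01  2.00e-01] F [5.9 0.2 1.9]
```

View pics/w13.png

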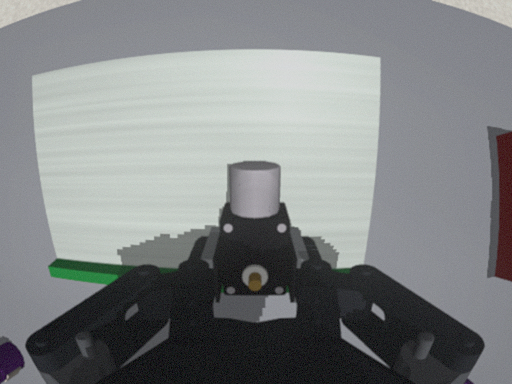

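View pics/s13.png

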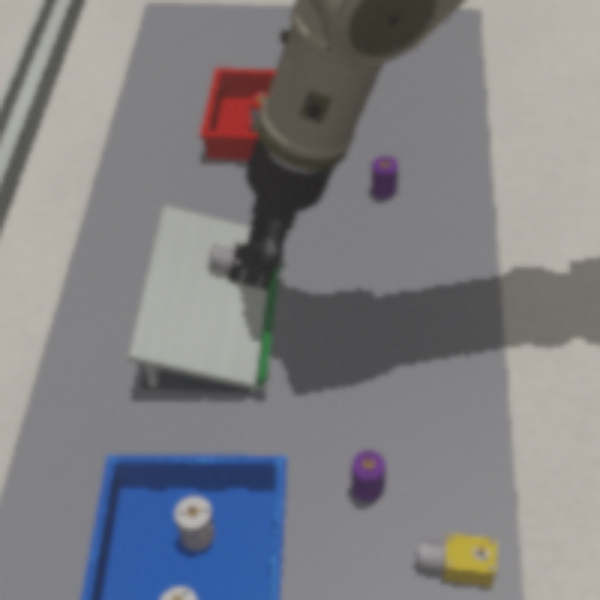

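It contacts both the board and the cleat. Releasing and looking.

Run:
```python
from mv import *
fingers.gripper_to(50); env.wait(.1); S("open")
env.move_linear(rp(18,-35,60),v=120)
env.move_to([530,30,150],qd(0)); wgrab("w14"); S("")
```

```text
open t 55.42 gap 50.1 tcp [603.4 -32.8  -0.8] F [-0.4 -0.2  0.9]
 t 56.95 gap 49.6 tcp [529.6  29.2 148.3] F [-0.3 -0.5 -1.2]
```

View pics/w14.png

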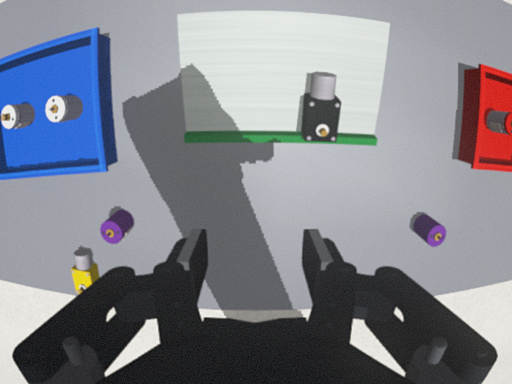

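The black gear lies on the rack against the cleat, at (321,108). Now the yellow.

```bash
cat > rk.py <<'E'
from h import *
import sys
al=np.radians(18); Z=Ro.from_euler('z',-.003).as_matrix()
B=np.stack([Z@[np.cos(al),0,np.sin(al)],Z@[0,1.,0],Z@[-np.sin(al),0,np.cos(al)]],1)
def rack(n):
    f=dict(np.load(n+".npz")); P=wcloud(f); q=(P-np.array([578,.5,22.]))@B
    m=(q[...,2]>16)&(q[...,2]<31)&(q[...,0]>-20)&(q[...,0]<110)&(abs(q[...,1])<100)
    k,l,st,c=cv2.connectedComponentsWithStats(m.astype(np.uint8))
    for i in range(1,k):
        if st[i,4]<150: continue
        w=q[l==i]; r=cv2.minAreaRect(w[:,:2].astype(np.float32)); box=(w[w[:,2]>23]); 
        print(n,"px",c[i].round(),"rect",[np.round(x,1) for x in r],"x",w[:,0].min().round(1),w[:,0].max().round(1),"top z",np.median(box[:,2]).round(1))
        pl=np.c_[box[:,:2],np.ones(len(box))]; print("   top tilt",np.linalg.lstsq(pl,box[:,2],rcond=None)[0][:2].round(3))
for n in sys.argv[1:]: rack(n)
E
python3 rk.py w14
python3 - <<'E'
from mv import *
print(pick_gear((381.2,266.5),-0.083)); wgrab("w15")
E
```

```text
w14 px [322. 110.] rect [array([ 30.6, -35. ]), array([32.9, 64.9]), np.float64(89.6)] x -1.8 63.1 top z 25.6
   top tilt [-0.031 -0.007]
down t 60.92 gap 60.0 tcp [381.2 268.2 -30.2] F [ 0.7 -0.3 -0.8]
grip t 61.28 gap 31.0 tcp [381.5 268.5 -29.7] F [-0.3  0.6  4.5]
up t 62.35 gap 31.5 tcp [381.  267.8  79.3] F [-0.2  0.1 -1. ]
True
```

View pics/w15.png

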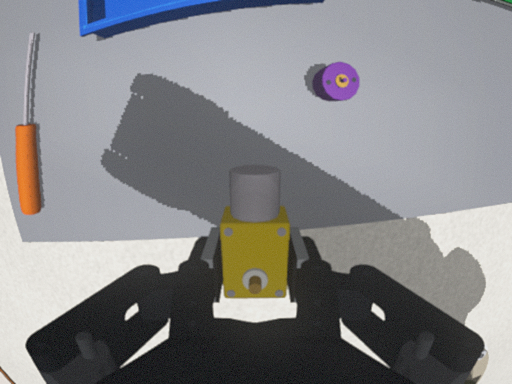

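Black is square to 0.4° and 35 mm off the centreline, with its end at the cleat. Yellow is held straight at (255,240), so I place it at +35.

```bash
python3 - <<'E'
from mv import *
d,c=place_gear(35,d=5)
fingers.gripper_to(50); env.wait(.1); S("open")
env.move_linear(rp(18,35,60),v=120)
env.move_to([530,0,180],qd(0)); wgrab("w16"); S("")
E
python3 rk.py w16
```

```text
above t 64.17 gap 31.3 tcp [609.3  38.3  11.9] F [ 0.1  1.2 -1.6]
board contact c 0 dF 17.04123065928852
cleat contact d -1 dF 7.151420351586711
at t 68.44 gap 30.7 tcp [607.2  37.3   0.9] F [6.  0.7 1.8]
open t 68.87 gap 49.9 tcp [ 6.057e+02  3.720e+01 -1.000e-01] F [-0.5  0.3  0.9]
 t 70.41 gap 49.9 tcp [5.295e+02 3.000e-01 1.786e+02] F [-0.5  0.7 -0.9]
w16 px [218. 108.] rect [array([31.1, 34.6]), array([32.5, 64.1]), np.float64(89.2)] x -0.8 63.2 top z 25.5
   top tilt [-0.034 -0.   ]
w16 px [287. 108.] rect [array([ 30.9, -34.8]), array([64.4, 32.2]), np.float64(0.8)] x -1.1 63.1 top z 25.6
   top tilt [-0.038 -0.004]
```

View pics/w16.png

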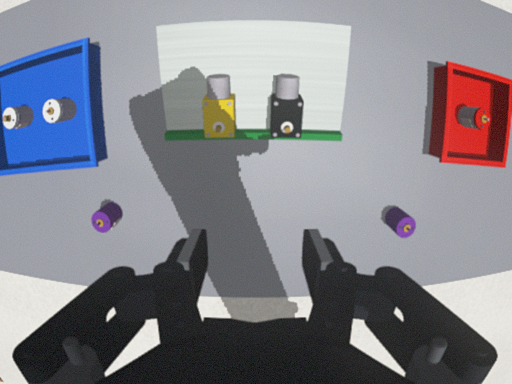

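Run:
```python
from mv import *
from rk import B
f=dict(np.load("w16.npz"));P=wcloud(f); q=(P-np.array([578,.5,22.]))@B
for y in(35,-35):
    m=(abs(q[...,1]-y)<13)&(q[...,0]>3)&(q[...,0]<37)&(q[...,2]>22)&(q[...,2]<28.5); w=q[m]
    print(y,m.sum(),np.linalg.lstsq(np.c_[w[:,:2],np.ones(len(w))],w[:,2],rcond=None)[0].round(3))
m=(abs(q[...,1])<15)&(q[...,0]>3)&(q[...,0]<110)&(abs(q[...,2])<5); w=q[m]; print("board",np.linalg.lstsq(np.c_[w[:,:2],np.ones(len(w))],w[:,2],rcond=None)[0].round(3))
env.move_to([300,-450,250],qd(-.5)); S("")
for n in("scene","side"):
    g=optics.grab_frame(n); cv2.imwrite(f"pics/e_{n}.png",cv2.resize(g["frame"][:,:,::-1],None,fx=1.5,fy=1.5))
    a=np.load(n+"0.npz")["frame"]
    for nm,(u0,v0,u1,v1) in (dict(scr=(370,232,420,290),mark=(128,128,168,158),pur1=(209,150,224,167),pur2=(301,201,316,219)) if n=="scene" else dict(scr=(215,365,300,384),mark=(240,105,280,120),pur1=(271,150,285,168),pur2=(264,248,281,270))).items():
        d=np.abs(a[v0:v1,u0:u1].astype(int)-g["frame"][v0:v1,u0:u1]).max(-1); print(n,nm,"changed px",(d>60).sum(),"mean",d.mean().round(1))
```

```text
35 725 [-1.6000e-02 -4.0000e-03  2.6353e+01]
-35 738 [-1.7000e-02 -4.0000e-03  2.6099e+01]
board [ 0.    -0.    -0.296]
 t 72.26 gap 49.8 tcp [ 301.1 -448.9  250. ] F [0.9 0.2 0.1]
scene scr changed px 0 mean 2.8
scene mark changed px 0 mean 2.9
scene pur1 changed px 0 mean 3.0
scene pur2 changed px 0 mean 3.1
side scr changed px 0 mean 1.3
side mark changed px 0 mean 1.4
side pur1 changed px 0 mean 1.7
side pur2 changed px 0 mean 1.4
```

View pics/e_scene.png

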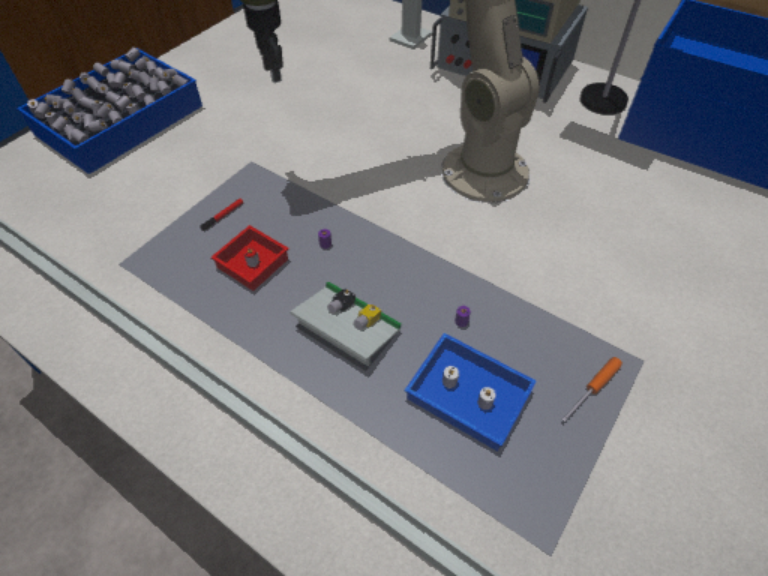

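View pics/e_side.png

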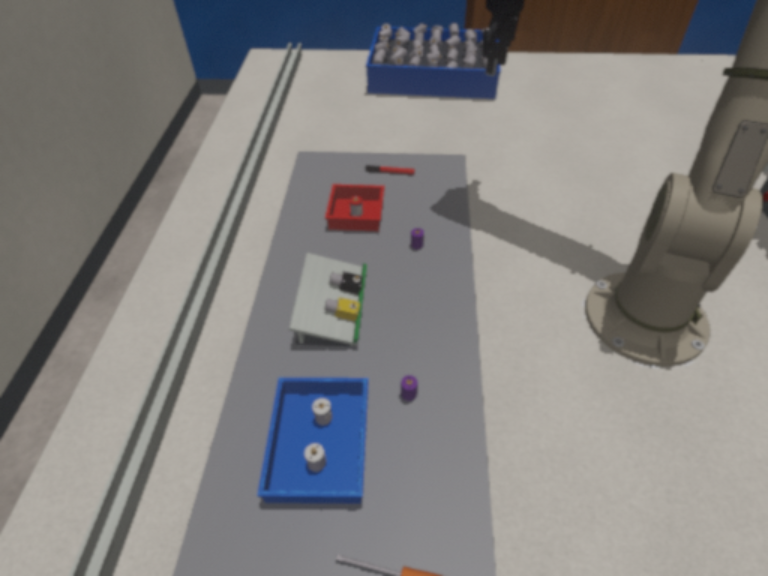

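Everything is in place: whites at (451,376) and (487,397), red at (252,258), and the gears at (342,300) and (369,317) in the scene view. The bystanders and look-alikes are unchanged, so I'm handing in.

Run:
```python
from bench import env, job
print(env.current_t()); job.finish_job()
```

```text
72.3583
the job is handed in; nothing more can be done
```

I handed the job in at 72.4 s with all five motors sorted. Both white-topped motors stand shaft up in the blue tray, and the red-topped one stands shaft up in the red bin. Both geared motors lie on the rack against the green cleat, cans pointing up the slope.

- **First grasp missed:** the fingers closed above the first white motor without moving it. The wrist and fixed cameras showed the finger ends about 35 mm short of the reported TCP, so I commanded lower heights from then on.
- **Rack check:** the gears sit 35 mm either side of the rack's centreline and look square to the cleat to within about 1°. Their plain ends measure -1 mm from where I put the cleat face, within measuring error; contact was also felt at 7–8 N on the cleat and 16–17 N on the board. The gearbox tops read about 0.9° off parallel to the board; I took this as depth error and did not check it further.
- **Bystanders:** the screwdriver, marker and both purple look-alikes show no changed pixels in the two fixed cameras, before against after. Wrist force never read more than about 17 N at the points I checked.

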